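Feel along a sole's row of tacks

ROBOT

A 7-joint arm with a two-finger parallel gripper is mounted at the origin on the work surface. World frame = base frame: x ahead of the robot, y to its left, z up, the work surface at z = 0. Lengths are in m, angles in rad, forces in N, time in s.
With the tool pointing down it reaches from about 0.35 to 0.9 m from the base axis. Payload 8.1 kg.
Tool frame: the origin (TCP) lies midway between the tips of the shut fingers; the grasp point (between the pads) lies arm.tcp_to_grasp behind it (arm.tcp_to_grasp is the distance from the TCP to the grasp point, in m); z points along the fingers, y is the line along which they close (so a half turn about z gives the same grasp; the last joint's range is limited). The gripper opens to 92 mm and grips with 3 to 60 N. Pads are 19 mm wide; open, the fingers measure 130 mm over their backs; the gripper's body (75 mm by 190 mm) begins 47 mm behind the grasp point.
Start: joints at [-1.428, 0.434, 0.025, 1.573, -0.012, 1.134, -0.075], TCP at [0.152, 0.606, 0.227] pointing down, gripper open.
Joint ranges: [-2.62, 2.62], [-0.44, 2.09], [-1.27, 1.32], [0.08, 2.57], [-1.32, 4.46], [0.12, 2], [-2.74, 2.74]. Speed limits (rad/s): [2.22, 2.22, 3.01, 3.01, 3.14, 3.14, 3.14].

INTERFACE

Orientations are given as a rotation vector (axis times angle).
In Python, from cell import observe, get_image, arm gives the robot as it stands. The module is installed in compiled form; this text tells all that it offers.
- The arm moves only by the tool drive_tool, never from a script. Its argument "steps" is a list of rows, each a list of 5 numbers: the closure, from 0 (fully open) to 1 (shut), then the shift along the world's x, y, z in mm, then the turn about the world's z in rad. In form: [[hand, x, y, z, roll], ...]. A call has 1 to 20 rows; each row shifts and turns the commanded pose from where the row before left it; what a row does not reach is not made up. A row lasts 1/12 s, in which the tool goes at most 41.7 mm and 7.16 degrees, less where a joint would pass 70% of its speed; a pose out of reach is approached as far as the arm can. A call with a gripper value outside its range is refused whole. The fingers move at their own pace and stop on an object; "grip_force" is the grip in N (left out, the last holds). Time passes only in rows, so rows that do not move let the fingers close. It gives the time, the measured TCP pose, the force, the opening and the grip force at its end, in the units of the state.
- observe(): the state, without advancing time (a new reading comes with each control period).
- get_image(name): name is "scene" or "top" or "wrist"; returns a dict with "image" (400x640x3 uint8, red, green, blue), "vfov" (degrees; the focal length in pixels is half the picture's height over the tangent of half this angle, whatever the lens; pixels are square), "cx", "cy" (the principal point, pixels), "xyz" and "attitude" of the camera in the world. Camera axes: x right, y down, z forward; pixel columns grow to the right and rows downward; lengths in m; the calibration is good to about 2 mm. A picture is of the moment at which its call begins. There is no depth.
- arm.sign_off(): hands the job in; it is judged then, once.
The state is a dict: "clock": time; "joints": joint angles; "dq": joint speeds; "joint_efforts": joint torques, N m; "position": TCP position; "ee_rot": TCP orientation; "force": force on the tool from outside, world axes, zero at the start; "ft_torque": the same for the moment, N m; "width": opening from 0.0 (shut) to 1.0 (fully open); "gripper_force": force on a finger pad.
Only numpy, scipy, OpenCV 4.12 (cv2) and the standard library are available. Lean on these libraries where they do the work, as an engineer would, in place of code of your own. Each camera call takes 0.05 s, during which the arm holds its last target. There are 200 camera calls.

TASK

Check the longer shoe sole for tacks that stand proud: with the gripper's fingers closed and pointing down, run the fingertips lightly over the row of seven tack heads along its hollow (arch) side, touching each in turn from the heel to the toe. Press so gently that the sprung bed under the sole never comes near its stop, do not shift or lift the sole, and leave the shorter sole and everything else on the bench alone. When the last tack at the toe has been felt, lift the fingers clear.

Things in the scene. Friction and masses are not known exactly. Their poses are not given: they have to be found in the camera images.
- long_sole: longer of two flat tan leather soles: 240 mm long, up to 83 wide, 8 thick, about 160 g, loose on a sprung bed, its top 60 mm above the bench. Origin: middle of its length, underside; x heel to toe, y towards its hollow (arch) side, where the edge curves in about 20 mm between heel and ball. Seven flush brass tack heads (8 mm) run 9 mm inside the edge on the hollow side, seven more on the outer side
- short_sole: the shorter sole, 190 mm long, same make, mirrored, with six tacks a side, on its own smaller stand of the same kind; to be left alone. Origin as on the long sole
- long_bed (a joint): how far the sprung bed under the long sole is pressed down, m: 0 at rest, 0.016 on its stop. It starts to give at 1.5 to 3 N, then 0.5 N more per mm; it stays level and springs back. The bed is a grey board 264 x 114 mm, top 52 mm above the bench; six steel pins 8 mm thick stand 5 mm above it round the sole (3 mm below the sole's top) and keep the sole in place with about 1.5 mm play
- short_bed (a joint): the same for the bed under the short sole (207 x 94 mm)
- long_stand: fixed dark steel base plate (264 x 114 x 18 mm) of the long sole's stand, in line with the sole; the bed rides over it on four springs. Origin: centre of its underside, on the bench
- tack0 (a point): tack 1 of 7 of the row on the hollow side of the long sole, at the heel: middle of its head, level with the sole's top; neighbours are 33 to 34 mm apart
- tack1 (a point): tack 2 of 7 of the row on the hollow side of the long sole, behind the arch: middle of its head, level with the sole's top; neighbours are 33 to 34 mm apart
- tack2 (a point): tack 3 of 7 of the row on the hollow side of the long sole, in the arch, heel end: middle of its head, level with the sole's top; neighbours are 33 to 34 mm apart
- tack3 (a point): tack 4 of 7 of the row on the hollow side of the long sole, in the middle of the arch: middle of its head, level with the sole's top; neighbours are 33 to 34 mm apart
- tack4 (a point): tack 5 of 7 of the row on the hollow side of the long sole, in the arch, toe end: middle of its head, level with the sole's top; neighbours are 33 to 34 mm apart
- tack5 (a point): tack 6 of 7 of the row on the hollow side of the long sole, at the ball: middle of its head, level with the sole's top; neighbours are 33 to 34 mm apart
- tack6 (a point): tack 7 of 7 of the row on the hollow side of the long sole, nearest the toe: middle of its head, level with the sole's top; neighbours are 33 to 34 mm apart
- heel_block: loose dark heel block, D-shaped, about 56 x 59 mm and 22 mm high, on the bench near the heel end of the long stand; its origin lies on the bench 90 mm from the block's middle along its own +x
- clay_cup: loose terracotta cup, 84 mm across the rim, 80 mm high, on the bench beyond the toe end of the long stand; origin: centre of its foot
- tack_tin: loose round metal tin, 54 mm across, 45 mm high, beyond the toe end of the short stand; origin: centre of its underside
- rub_stick: loose flat wooden rubbing stick, 150 x 28 x 14 mm, lying on the bench near the heel end of the short stand; origin: middle of its underside, x along it
- hammer: loose hammer, 260 mm long, about 26 mm high, lying at the robot's left; origin: middle of its length on the bench, x along the handle to the head
- brush: loose flat brush with a wooden handle, 200 mm long, 20 mm high, lying at the robot's right; origin: middle of its length on the bench
- polish_jar: loose amber glass jar with lid, 68 mm across, 75 mm high, at the robot's right; origin: centre of its underside
There are look-alikes about, which are no part of the job. Leave any black look-alike of the long_sole alone.

How it is judged:
On the way, in this order (a step that is already met when the one before it is completed fails the run):
1. fingertips touch the sole at tack 1 (within 12 mm) (horizontal distance between the grasp point and tack0 below 0.012 m and contact force between the fingers and long_sole above 0.3 N), for 0.04 s.
2. fingertips touch the sole at tack 2 (within 12 mm) (horizontal distance between the grasp point and tack1 below 0.012 m and contact force between the fingers and long_sole above 0.3 N), for 0.04 s.
3. fingertips touch the sole at tack 3 (within 12 mm) (horizontal distance between the grasp point and tack2 below 0.012 m and contact force between the fingers and long_sole above 0.3 N), for 0.04 s.
4. fingertips touch the sole at tack 4 (within 12 mm) (horizontal distance between the grasp point and tack3 below 0.012 m and contact force between the fingers and long_sole above 0.3 N), for 0.04 s.
5. fingertips touch the sole at tack 5 (within 12 mm) (horizontal distance between the grasp point and tack4 below 0.012 m and contact force between the fingers and long_sole above 0.3 N), for 0.04 s.
6. fingertips touch the sole at tack 6 (within 12 mm) (horizontal distance between the grasp point and tack5 below 0.012 m and contact force between the fingers and long_sole above 0.3 N), for 0.04 s.
7. fingertips touch the sole at tack 7 (within 12 mm) (horizontal distance between the grasp point and tack6 below 0.012 m and contact force between the fingers and long_sole above 0.3 N), for 0.04 s.
At the end, for the whole second after the job is handed in: all seven tacks were touched in order from heel to toe; the long sole lies flat between its pins (within 8 mm of its place on the stand), its bed back up within 2 mm; the short sole is within 8 mm and the other loose things within 20 mm of where they were (not (x of long_sole in the frame of long_stand above 0.008 m or x of long_sole in the frame of long_stand below -0.008 m or y of long_sole in the frame of long_stand above 0.008 m or y of long_sole in the frame of long_stand below -0.008 m) and z of long_sole in the frame of long_stand between 0.049 and 0.055 m and angle between long_sole's own z axis and vertical below 0.05 rad and value of joint long_bed below 0.002 m and linear speed of long_sole below 0.02 m/s and distance of short_sole from where it was at the start of the episode below 0.008 m and distance of each of heel_block, clay_cup, tack_tin, rub_stick, hammer, brush, polish_jar from where it was at the start of the episode below 0.02 m).
It fails at once if the long sole's bed is pressed more than 13 of its 16 mm (value of joint long_bed above 0.013 m).
It fails at once if the long sole is lifted (over 8 mm), tipped or shifted (over 8 mm) (x of long_sole in the frame of long_stand above 0.008 m or x of long_sole in the frame of long_stand below -0.008 m or y of long_sole in the frame of long_stand above 0.008 m or y of long_sole in the frame of long_stand below -0.008 m or z of long_sole in the frame of long_stand above 0.06 m or angle between long_sole's own z axis and vertical above 0.12 rad).
It fails at once if the short sole is pressed, lifted or shifted (value of joint short_bed above 0.004 m or distance of short_sole from where it was at the start of the episode above 0.01 m).
It fails at once if a bystander is pushed or carried more than 20 mm (distance of any of heel_block, clay_cup, tack_tin, rub_stick, hammer, brush, polish_jar from where it was at the start of the episode above 0.02 m).
It also fails if it takes over 38 s, if anything falls off the work surface, if the arm or the gripper's body presses on something with over 40 N, if the wrist force passes 120 N, or if a joint passes its speed limit or range.

## Working session

There is one attempt and no reset: what is moved stays moved. The work goes in short steps, Python scripts to look and compute and a tool call to move; the robot and the scene stay as the last step left them, time stands still between calls to the robot, and variables do not carry over. Pictures are saved under pics/ and viewed, at most 10 in all, crops included, and the job is handed in when it is done.

Besides the shell and the picture viewer there is one more tool, called after "Call:" by a JSON object that holds its "method" and its "body". drive_tool: Moves the arm, as the interface text tells. Its arguments: {"type":"object","properties":{"steps":{"type":"array"},"grip_force":{"type":"number"}},"required":["steps"]}

```bash
mkdir -p pics
cat > h.py <<'E'
import numpy as np, cv2
from scipy.spatial.transform import Rotation as R
from cell import observe,get_image,arm
def rot(a):
    a=np.array(a,float)
    return a if a.shape==(3,3) else (R.from_rotvec(a).as_matrix() if a.size==3 else R.from_quat(a).as_matrix())
def ray(c,u,v):
    f=200/np.tan(np.radians(c['vfov'])/2)
    d=rot(c['attitude'])@np.array([(u-c['cx'])/f,(v-c['cy'])/f,1]); return np.array(c['xyz']),d/np.linalg.norm(d)
def plane(c,u,v,z):
    o,d=ray(c,u,v); return o+d*(z-o[2])/d[2]
def proj(c,p):
    f=200/np.tan(np.radians(c['vfov'])/2)
    q=rot(c['attitude']).T@(np.array(p)-np.array(c['xyz'])); return f*q[:2]/q[2]+[c['cx'],c['cy']]
def tri(c1,p1,c2,p2):
    o1,d1=ray(c1,*p1);o2,d2=ray(c2,*p2)
    s=np.linalg.lstsq(np.c_[d1,-d2],o2-o1,rcond=None)[0]
    a,b=o1+s[0]*d1,o2+s[1]*d2; return (a+b)/2,np.linalg.norm(a-b)
E
python3 - <<'E'
from h import *
import pickle
for n in ('top','scene'):
    c=get_image(n); cv2.imwrite(f'pics/{n}.png',c['image'][...,::-1]); pickle.dump(c,open(n+'.pkl','wb')); print(n,c['vfov'],c['cx'],c['cy'],c['xyz'],c['attitude'])
s=observe();print(s['position'],s['ee_rot'],s['force'],s['width'],arm.tcp_to_grasp,s['clock'])
E
```

```text
top 52.329802410294555 314.7907117243561 204.5028863755433 [0.26167836 0.02533906 1.01774067] [-2.00133755  2.23092453 -0.23472638]
scene 50.95990191830331 322.620820538162 201.4593158986654 [1.26334158 0.17163882 0.96514093] [-1.59696301 -2.00801399  0.76467803]
[0.15204012 0.60575405 0.22601614] [-3.85290177e-01 -3.11786398e+00  2.25637513e-03] [0.06893615 0.36964224 0.06308203] 1.0006364286469733 0.0188 0.1
```

View pics/top.png

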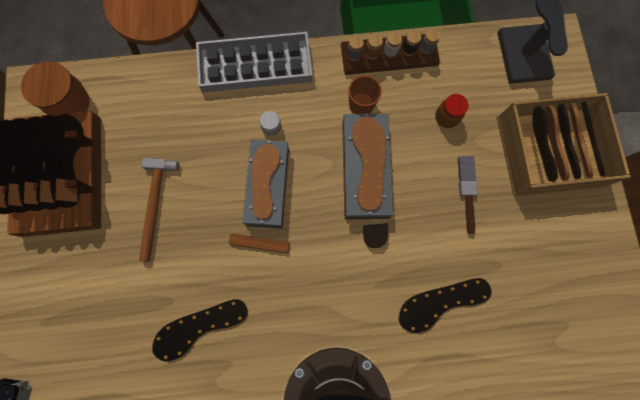

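View pics/scene.png

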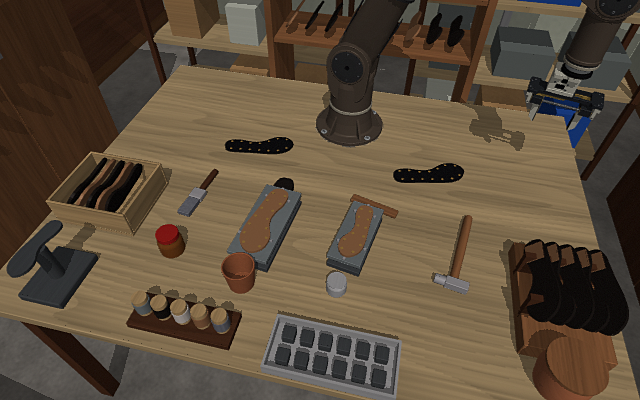

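The top view shows the long sole at about (370,165), heel down at (370,205), toe near the cup. The short sole is at (265,180) and the black look-alikes are at the bottom. Next I'll crop and enlarge the long sole and get its coarse position.

Run:
```python
from h import *
import pickle
c=pickle.load(open('top.pkl','rb')); s=pickle.load(open('scene.pkl','rb'))
im=c['image'][105:225,335:400,::-1]; im2=s['image'][180:275,225:305,::-1]
a=cv2.resize(im,None,fx=4.8,fy=4.8,interpolation=cv2.INTER_CUBIC);b=cv2.resize(im2,None,fx=5,fy=5,interpolation=cv2.INTER_CUBIC)
o=np.zeros((576,a.shape[1]+b.shape[1],3),np.uint8);o[:a.shape[0],:a.shape[1]]=a;o[:b.shape[0],a.shape[1]:]=b
cv2.imwrite('pics/crop.png',o)
for p in [(370,118),(370,210),(353,140),(388,135)]: print(p,plane(c,*p,.06))
print(plane(c,375,236,.02),plane(c,365,90,.08),rot(observe()['ee_rot']))
```

```text
(370, 118) [ 0.66711512 -0.16194013  0.06      ]
(370, 210) [ 0.43327179 -0.12980457  0.06      ]
(353, 140) [ 0.61364718 -0.11190859  0.06      ]
(388, 135) [ 0.61735666 -0.2004313   0.06      ]
[ 0.37437803 -0.13965005  0.02      ] [ 0.73424744 -0.15578861  0.08      ] [[-9.69917812e-01  2.43432544e-01 -1.88018946e-04]
 [ 2.43432561e-01  9.69916780e-01 -1.42415003e-03]
 [-1.64321733e-04 -1.42707841e-03 -9.99998968e-01]]
```

View pics/crop.png

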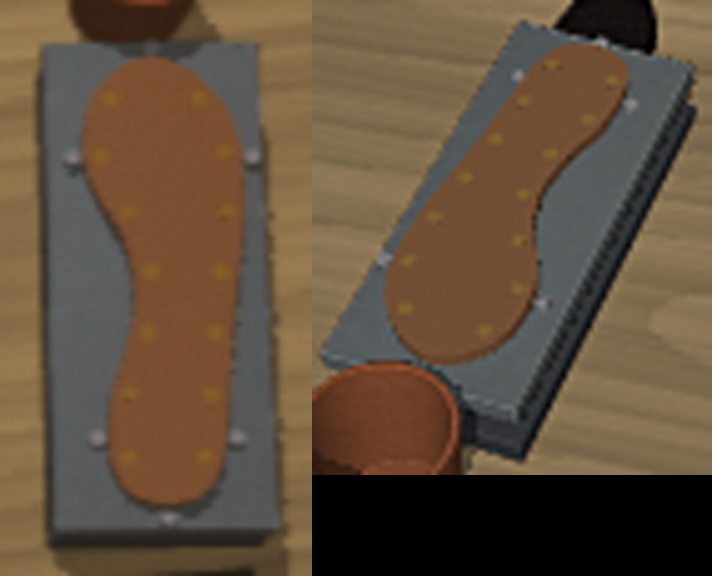

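The crop shows the seven hollow-side tacks on the left in the top view, from heel (128,457) to toe (111,98). In the scene view they run from (612,80) to (484,331). I'll triangulate them.

Run:
```python
from h import *
import pickle
c=pickle.load(open('top.pkl','rb')); s=pickle.load(open('scene.pkl','rb'))
A=(np.array([(128,457),(129,394),(148,332),(150,271),(129,212),(101,157),(111,98)])+.5)/4.8-.5+[335,105]
B=(np.array([(612,80),(588,120),(550,155),(524,194),(519,241),(517,288),(484,331)])-[312,0]+.5)/5-.5+[225,180]
P=[]
for a,b in zip(A,B):
    p,e=tri(c,a,s,b);P.append(plane(c,*a,.06)); print(p.round(4),round(e,4),P[-1].round(4),plane(s,*b,.06).round(4))
P=np.array(P);print(np.linalg.norm(np.diff(P,axis=0),axis=1))
```

```text
[ 0.4603 -0.1123  0.06  ] 0.0001 [ 0.4603 -0.1123  0.06  ] [ 0.4604 -0.1122  0.06  ]
[ 0.493  -0.1173  0.0586] 0.0 [ 0.4926 -0.1171  0.06  ] [ 0.4941 -0.1169  0.06  ]
[ 0.5241 -0.1309  0.059 ] 0.0006 [ 0.5239 -0.131   0.06  ] [ 0.5249 -0.1302  0.06  ]
[ 0.5559 -0.1361  0.0598] 0.0006 [ 0.5559 -0.1364  0.06  ] [ 0.5561 -0.1357  0.06  ]
[ 0.5886 -0.1291  0.0596] 0.0017 [ 0.5886 -0.1299  0.06  ] [ 0.5889 -0.128   0.06  ]
[ 0.62   -0.1193  0.0598] 0.0003 [ 0.62   -0.1194  0.06  ] [ 0.6202 -0.1191  0.06  ]
[ 0.6516 -0.128   0.06  ] 0.0015 [ 0.6518 -0.1288  0.06  ] [ 0.6515 -0.1272  0.06  ]
[0.03265238 0.03419026 0.03250982 0.03333599 0.03304078 0.03315525]
```

Call:
{"method": "drive_tool", "body": {"steps": [[1,25,-32,0,0.005],[1,25,-32,0,0.005],[1,25,-32,0,0.005],[1,25,-32,0,0.005],[1,25,-32,0,0.005],[1,25,-32,0,0.005],[1,25,-32,0,0.005],[1,25,-32,0,0.005],[1,25,-32,0,0.005],[1,25,-32,0,0.005],[1,6,-39,0,0.005],[1,6,-39,0,0.005],[1,6,-39,0,0.005],[1,6,-39,0,0.005],[1,6,-39,0,0.005],[1,6,-39,0,0.005],[1,6,-39,0,0.005],[1,6,-39,0,0.005],[1,6,-39,0,0.005],[1,6,-39,0,0.005]], "grip_force": 5}}

```text
clock: 1.77
position: [0.4618, -0.1057, 0.2267]
ee_rot: [0.228, 3.133, 0.0]
force: [0.8, 0.5, 1.0]
width: 0.004
gripper_force: 0.0
```

Run:
```python
from h import *
c=get_image('wrist')
im=c['image'][...,::-1].copy()
T=[(.4603,-.1123),(.4928,-.1172),(.5241,-.1306),(.5559,-.1362),(.5886,-.1292),(.620,-.1193),(.6516,-.1282)]
for t in T:
    u=proj(c,(*t,.06)); print(u.round(0)); cv2.circle(im,tuple(int(x) for x in u),7,(255,0,0),1)
u=proj(c,observe()['position']);print('tcp',u)
cv2.imwrite('pics/w1.png',im); s=observe();print(s['position'],s['force'],s['joints'])
```

```text
[309. 179.]
[309. 213.]
[301. 245.]
[300. 275.]
[312. 303.]
[326. 328.]
[322. 354.]
tcp [299.40169858 257.28325022]
[ 0.46230616 -0.11409798  0.22730528] [ 1.77837551 -6.84540934  0.47458652] [-0.26783293  0.18986014  0.4684638   1.95277012 -0.09591692  1.01836559
  1.66169691]
```

View pics/w1.png

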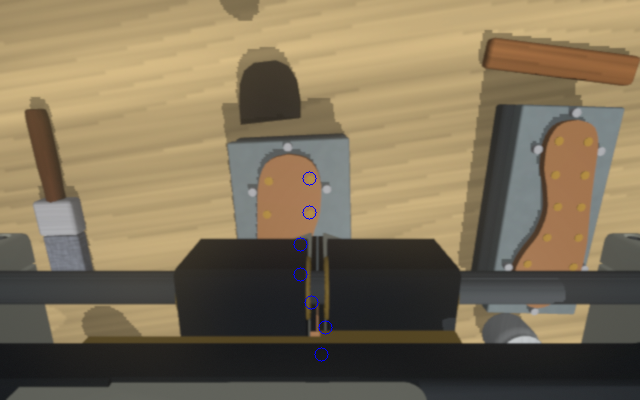

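The wrist view matches: the projected tacks 1 and 2 at (309,179) and (309,213) fall just inside the sole's hollow edge, in line with the pattern. Next I descend to just above the sole.

Call:
{"method": "drive_tool", "body": {"steps": [[1,0,0,-30,0],[1,0,0,-30,0],[1,0,0,-30,0],[1,0,0,-30,0],[1,0,0,-25,0],[1,0,0,0,0],[1,0,0,0,0],[1,0,0,0,0]]}}

```text
clock: 2.48
position: [0.4627, -0.1039, 0.0828]
ee_rot: [0.229, 3.132, -0.0]
force: [0.7, -0.6, 0.8]
width: 0.005
gripper_force: 0.0
```

Run:
```python
from h import *
s=observe();print(s['position'],s['force'],s['clock'],s['width'])
```

```text
[ 0.46268657 -0.10389289  0.08279715] [ 0.65725277 -0.56372707  0.79856358] 2.4833 0.005475477100246475
```

Call:
{"method": "drive_tool", "body": {"steps": [[1,-2,-11,0,0],[1,0,0,-8,0],[1,0,0,-8,0],[1,0,0,0,0],[1,0,0,0,0],[1,0,0,0,0],[1,0,0,0,0]]}}

```text
clock: 3.07
position: [0.4602, -0.1147, 0.0658]
ee_rot: [0.229, 3.133, 0.0]
force: [-0.1, 0.0, 0.9]
width: 0.005
gripper_force: 0.0
```

Call:
{"method": "drive_tool", "body": {"steps": [[1,0,0,-2,0],[1,0,0,-2,0],[1,0,0,-1,0],[1,0,0,0,0],[1,0,0,0,0],[1,0,0,0,0]]}}

```text
clock: 3.57
position: [0.4601, -0.1148, 0.0607]
ee_rot: [-0.229, -3.133, -0.0]
force: [-0.4, 0.1, 0.1]
width: 0.01
gripper_force: 0.0
```

Call:
{"method": "drive_tool", "body": {"steps": [[1,0,0,-1,0],[1,0,0,-1,0],[1,0,0,0,0],[1,0,0,0,0],[1,0,0,0,0]]}}

```text
clock: 3.98
position: [0.4602, -0.1148, 0.0589]
ee_rot: [0.229, 3.133, 0.0]
force: [0.8, 0.0, 2.9]
width: 0.011
gripper_force: 1.6
```

Call:
{"method": "drive_tool", "body": {"steps": [[1,0,0,-1,0],[1,0,0,-1,0],[1,0,0,0,0],[1,0,0,0,0],[1,0,0,0,0]]}}

```text
clock: 4.4
position: [0.4602, -0.1148, 0.0568]
ee_rot: [0.229, 3.133, 0.0]
force: [-0.8, 0.4, 3.8]
width: 0.006
gripper_force: 2.1
```

Call:
{"method": "drive_tool", "body": {"steps": [[1,8,-1,0,0],[1,8,-1,0,0],[1,8,-1,0,0],[1,9,-2,0,0],[1,0,0,0,0],[1,0,0,0,0],[1,0,0,0,0]]}}

```text
clock: 4.98
position: [0.4948, -0.1201, 0.0571]
ee_rot: [0.229, 3.13, -0.001]
force: [3.4, -0.0, 3.0]
width: 0.007
gripper_force: 2.0
```

Call:
{"method": "drive_tool", "body": {"steps": [[1,7,-3,0,0],[1,8,-3,0,0],[1,8,-3,0,0],[1,8,-4,0,0],[1,0,0,0,0],[1,0,0,0,0],[1,0,0,0,0]]}}

```text
clock: 5.57
position: [0.5256, -0.1335, 0.0572]
ee_rot: [0.229, 3.13, -0.001]
force: [1.8, -2.7, 4.4]
width: 0.004
gripper_force: 2.0
```

Run:
```python
from h import *
import pickle
c0=pickle.load(open('top.pkl','rb'));c=get_image('top')
o=[cv2.resize(x['image'][95:225,330:405,::-1],None,fx=4.5,fy=4.5,interpolation=cv2.INTER_CUBIC) for x in (c0,c)]
cv2.imwrite('pics/mid.png',np.hstack(o)); s=observe();print(s['position'],s['force'])
```

```text
[ 0.52513636 -0.13332203  0.05711282] [ 2.32931404 -0.18585415  4.09385131]
```

View pics/mid.png

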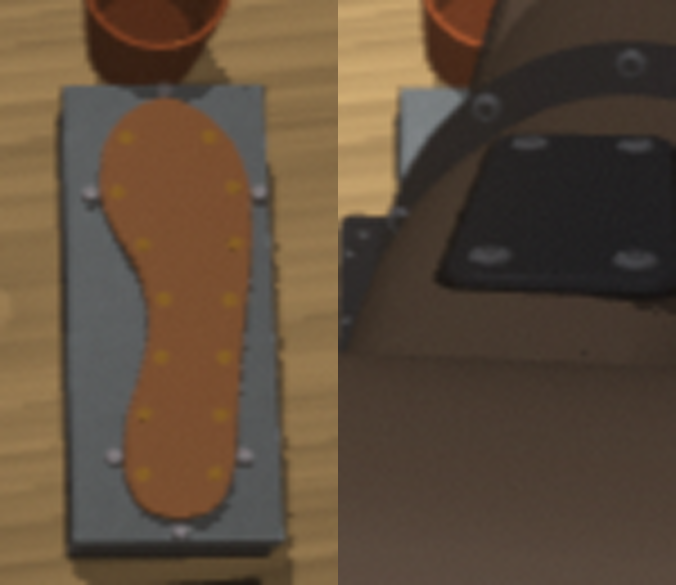

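The arm hides the sole in the top view, but forces and poses are as expected: about 3 N, with the bed pressed about 3 mm. I'll carry on.

Call:
{"method": "drive_tool", "body": {"steps": [[1,7,-1,0,0],[1,8,-1,0,0],[1,8,-1,0,0],[1,8,-2,0,0],[1,0,0,0,0],[1,0,0,0,0],[1,0,0,0,0]]}}

```text
clock: 6.2
position: [0.5567, -0.1379, 0.0571]
ee_rot: [0.228, 3.131, -0.001]
force: [2.7, 0.5, 5.3]
width: 0.007
gripper_force: 2.0
```

Call:
{"method": "drive_tool", "body": {"steps": [[1,8,1,0,0],[1,8,2,0,0],[1,8,2,0,0],[1,8,2,0,0],[1,0,0,0,0],[1,0,0,0,0],[1,0,0,0,0]]}}

```text
clock: 6.78
position: [0.5884, -0.1303, 0.0571]
ee_rot: [0.228, 3.131, 0.0]
force: [2.7, 0.6, 4.3]
width: 0.006
gripper_force: 2.0
```

Call:
{"method": "drive_tool", "body": {"steps": [[1,8,2,0,0],[1,8,2,0,0],[1,8,2,0,0],[1,8,2,0,0],[1,0,0,0,0],[1,0,0,0,0],[1,0,0,0,0]]}}

```text
clock: 7.37
position: [0.6204, -0.1223, 0.0571]
ee_rot: [0.228, 3.131, 0.0]
force: [2.4, 1.0, 4.3]
width: 0.008
gripper_force: 2.0
```

Call:
{"method": "drive_tool", "body": {"steps": [[1,8,-2,0,0],[1,8,-2,0,0],[1,8,-2,0,0],[1,8,-3,0,0],[1,0,0,0,0],[1,0,0,0,0],[1,0,0,0,0]]}}

```text
clock: 7.95
position: [0.6525, -0.1325, 0.0572]
ee_rot: [0.229, 3.13, -0.001]
force: [2.5, -0.8, 3.9]
width: 0.007
gripper_force: 2.0
```

Call:
{"method": "drive_tool", "body": {"steps": [[1,0,0,3,0],[1,0,0,10,0],[1,0,0,30,0],[1,0,0,40,0],[1,0,0,40,0],[1,0,0,40,0],[1,0,40,0,0],[1,0,40,0,0],[1,0,40,0,0],[1,0,40,0,0],[1,0,40,0,0],[1,0,40,0,0],[1,0,40,0,0],[1,0,40,0,0],[1,0,40,0,0],[1,0,0,0,0],[1,0,0,0,0]]}}

```text
clock: 9.37
position: [0.6492, 0.2322, 0.2192]
ee_rot: [-0.219, -3.131, -0.001]
force: [0.3, -0.3, 0.4]
width: 0.005
gripper_force: 0.0
```

Run:
```python
from h import *
c=get_image('top'); cv2.imwrite('pics/end.png',c['image'][...,::-1]);s=observe();print(s['position'],s['force'])
```

```text
[0.64997854 0.22905904 0.21953488] [ 0.97692631 -0.91603284 -0.55279944]
```

View pics/end.png

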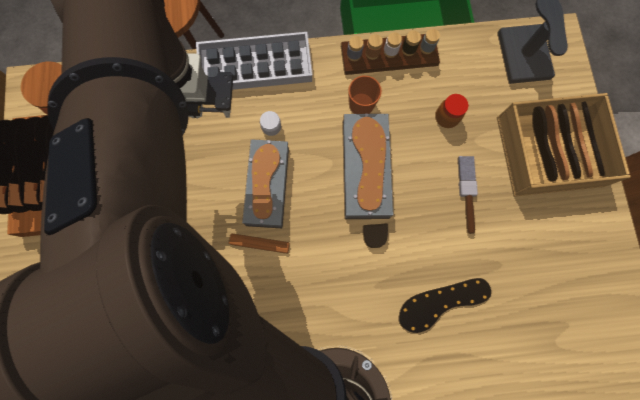

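The long sole (370,165), short sole, cup, tin, stick, heel block, jar and brush all show at their old pixels. The hammer is hidden under the raised arm. Handing in.

```bash
python3 -c "
from cell import arm
print(arm.sign_off())"
```

```text
the job is handed in; nothing more can be done
None
```

I ran the closed fingertips over all seven hollow-side tacks of the long sole from heel to toe, at about 2–4 N with the bed pressed about 3 mm, lifted clear and handed the job in; the last picture shows everything in place except the hammer, which the arm hid, and no verdict was returned.

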